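# Shim up the overhanging ear of a valve housing and hold the wedge snug

### The arm

A 7-joint arm with a two-finger parallel gripper is mounted at the origin on the work surface. World frame = base frame: x ahead of the robot, y to its left, z up, the work surface at z = 0. Lengths are in mm, angles in rad, forces in N, time in s.
With the tool pointing down it reaches from about 425 to 1025 mm from the base axis. Payload 9.4 kg.
Tool frame: the origin (TCP) lies on the mounting face of the last link; the fingertips stand 186 mm ahead of it and the grasp point (between the pads) lies 167 mm ahead of it (robot.grip_depth is the distance from the TCP to the grasp point, in mm); z points along the fingers, y is the line along which they close (so a half turn about z gives the same grasp; the last joint's range is limited). The gripper opens to 93 mm and grips with 3 to 60 N. Pads are 15 mm wide; open, the fingers measure 128 mm over their backs; the gripper's body (75 mm by 188 mm) begins 65 mm behind the grasp point.
Start: joints at [-1.36, 0.599, -0.003, 1.599, 0.002, 0.943, -0.08], TCP at [205.783, 695.182, 404.718] pointing down, gripper open.
Joint ranges: [-2.57, 2.57], [-0.35, 1.97], [-1.29, 1.29], [0.11, 2.56], [-1.05, 4.19], [0.11, 1.86], [-2.63, 2.63]. Speed limits (rad/s): [2.22, 2.22, 3.01, 3.01, 3.14, 3.14, 3.14].

### API

Orientations are given as a rotation vector (axis times angle).
In Python, from cell import robot gives the robot as it stands. The module is installed in compiled form; this text tells all that it offers. Calls block until the motion is done:
- robot.move_ptp(position, orientation): joint-space move of the TCP to a pose.
- robot.move_straight(position, attitude=None, max_speed=150): straight line of the TCP; attitude=None keeps the orientation; max_speed is the mean speed in mm/s.
- robot.move_joints(angles): joint-space move.
- robot.grip(opening, grip_force=None): opening from 0.0 (shut) to 1.0 (fully open); grip_force is the grip in N (None keeps the last); returns when the fingers have stopped.
- robot.sleep(seconds).
- robot.solve_ik(position, orientation): joint angles nearest the present ones, or None.
- robot.get_image(name): name is "side" or "top" or "wrist"; returns a dict with "img" (384x512x3 uint8, red, green, blue), "fx", "fy", "cx", "cy" (pixels), "R" (3x3) and "t" (3): a world point X has camera coordinates R X + t. Camera axes: x right, y down, z forward; pixel columns grow to the right and rows downward; lengths in mm; the calibration is good to about 2 mm. The wrist camera is an equidistant fisheye: a pixel r from the principal point sees the ray r / f radians off the axis. A picture is of the moment at which its call begins. There is no depth.
A pose or a line that the arm cannot do raises robot.PlanningError and nothing moves.
- robot.sign_off(): hands the job in; it is judged then, once.
Trained networks look in a picture, given as the dict that the camera call returned (one of the last four; its "shot" number tells which), for a name from the list of things; names that differ only in an ending like _2 or _b are one class to them, and where a whole thing is asked for, a point or a joint stands for the part that bears it (a point fixed in the world has none). Each returns a list of dicts, best first, with "score" (0 to 1); they miss things now and then, are a little off and sometimes report something else, mostly with a low value. They report only what shows in the picture. A call takes as long as a camera call. They do not tell look-alikes from the thing itself.
- robot.regions_of(target, picture): "mask" (384x512 bool, what is visible of it).
- robot.landmark_of(target, picture): "centre" ([x, y, z] in mm, in world coordinates, good to about 4 mm: a listed point, or the origin of a listed thing).
Readings, each from a call of its own:
- robot.current_t(): time.
- robot.current_joint_positions(): joint angles.
- robot.current_joint_vel(): joint speeds.
- robot.current_effort(): joint torques, N m.
- robot.current_tcp_pos(): TCP position.
- robot.current_eef_rot(): TCP orientation.
- robot.current_wrist_force(): force on the tool from outside, world axes, zero at the start.
- robot.current_ft_torque(): the same for the moment, N m.
- robot.current_width(): opening from 0.0 (shut) to 1.0 (fully open).
- robot.current_finger_force(): force on a finger pad.
Only numpy, scipy, OpenCV 4.12 (cv2) and the standard library are available. Lean on these libraries where they do the work, as an engineer would, in place of code of your own. Each camera call takes 0.05 s, during which the arm holds its last target. There are 200 camera calls.

### The job

Pack the gap under the overhanging ear of the valve housing: slide brass shims in flat from the open side, one on top of another and each straight and fully back against the yellow stop, until what is left of the gap is right for the red wedge (it takes up about 8 to 16 mm; one or two shims are needed), then push the wedge in flat on top of the stack, thin end first, until you feel it jam firmly between stack and ear without jacking the ear up more than 3 mm. Finish while still gripping the wedge and pressing it in: do not let go. Leave spare shims on the bench, and do not disturb the wrench, the bushing or the piston.

Things in the scene. Friction and masses are not known exactly. Their poses are not given: they have to be found in the camera images.
- block: fixed dark steel block, top 30 mm above the bench, 120 mm wide. Origin: on the bench below the middle of the stop's face. +x: direction in which shims and wedge are pushed in (roughly world +y). Front edge at x = -50 mm, open space before it. Yellow stop: face at x = 0, 80 mm wide, 16 mm high above the block top. Grey column base from x = 60 mm.
- holder: fixed grey holder, its column at x = 105 mm, carrying the cast aluminium valve housing over the block. Axes as the block's; origin straight above the block's origin, level with the underside of the ear at rest: its height less 30 mm is the open gap (20 to 32 mm, differs every time).
- ear_edge (a point): middle of the ear's lower front edge. The ear is a level plate 50 mm wide and 14 mm thick reaching out to x = -45 mm in the block's frame, so it covers 45 mm in front of the stop. The housing (64 mm wide, rising to 70 mm above the ear's underside) begins at x = +10 mm.
- housing (a joint): lift of the housing and its ear, in m: 0 hanging at rest on its seat, positive when pushed up (play up to 8 mm). Its weight is 3.5 N and a spring of 4 N per mm of lift pushes it back down.
- shim1: loose flat brass shim, about 100 g, starts lying on the bench: plate 50 (its x) x 44 (y) x 8 mm thick with a tab 24 mm wide, 8 mm thick, running 40 mm out of the middle of one short side towards -x (90 mm long in all). Origin: underside, middle of the plate, 25 mm behind its plain leading edge (+x).
- shim2: loose flat brass shim, about 100 g, starts lying on the bench: plate 50 (its x) x 44 (y) x 8 mm thick with a tab 24 mm wide, 8 mm thick, running 40 mm out of the middle of one short side towards -x (90 mm long in all). Origin: underside, middle of the plate, 25 mm behind its plain leading edge (+x).
- shim3: loose flat brass shim, about 100 g, starts lying on the bench: plate 50 (its x) x 44 (y) x 8 mm thick with a tab 24 mm wide, 8 mm thick, running 40 mm out of the middle of one short side towards -x (90 mm long in all). Origin: underside, middle of the plate, 25 mm behind its plain leading edge (+x).
- wedge: loose red wedge, about 90 g, starts flat on the bench: flat underside; blade 36 mm wide, 40 mm long, its top a straight slope from 5 mm thick at the tip to 18 mm; then a tab 24 mm wide, 18 mm thick, 40 mm long. Origin: on the underside where blade meets tab; +x to the tip (40 mm away), tab to x = -40 mm.
- wedge_tip (a point): middle of the lower edge of the wedge's thin end.
- wrench: loose steel wrench, 160 mm, lying on the bench; bystander. Origin: under its middle.
- bushing: loose copper-coloured bushing, 48 mm across, 28 mm high, standing on the bench; bystander. Origin: centre of its underside.
- piston: loose steel valve piston, 40 mm across, 50 mm high, standing on the bench; bystander. Origin: centre of its underside.
Not all that is in view belongs to the job. Leave any green or grey look-alike of the shim1 alone.

How it is judged:
By the outcome, as a careful person would: the job done as asked, in the order asked, and still so for the second after the job is handed in, while the arm keeps its last pose, push and grip.
It also fails if it takes over 64 s, if anything falls off the work surface, if the arm or the gripper's body presses on something with over 40 N, if the wrist force passes 120 N, or if a joint passes its speed limit or range.

## Working session

There is one attempt and no reset: what is moved stays moved. The work goes in short steps, each a Python script; the robot and the scene stay as the last script left them, time stands still between calls to the robot, and variables do not carry over. Pictures are saved under pics/ and viewed, at most 10 in all, crops included, and the job is handed in when it is done.

```bash
mkdir -p pics; ls; python3 - <<'E'
from cell import robot
import cv2,numpy as np
ims={}
for n in ["side","top"]:
    p=robot.get_image(n); ims[n]=p
    print(n,p["fx"],p["cx"],p["cy"],(-p["R"].T@p["t"]).round(0).tolist(),p["R"].round(2).tolist())
    for k in ["block","holder","ear_edge","shim1","wedge","wedge_tip","wrench","bushing","piston"]:
        for d in robot.landmark_of(k,p): print(k,round(d["score"],2),np.round(d["centre"],0).tolist())
cv2.imwrite("pics/a.png",cv2.resize(cv2.hconcat([ims["side"]["img"],ims["top"]["img"]])[:,:,::-1],(800,300)))
for n in ims: cv2.imwrite(f"pics/{n}.png",cv2.resize(ims[n]["img"][:,:,::-1],(800,600),interpolation=cv2.INTER_CUBIC))
print(robot.current_t())
E
```

```text
pics
side 387.4831601027448 257.16309905548036 187.4476043435896 [270.0, 425.0, 655.0] [[-0.83, -0.56, 0.01], [-0.43, 0.61, -0.67], [0.37, -0.55, -0.75]]
block 0.85 [486.0, 117.0, 1.0]
holder 0.82 [487.0, 110.0, 58.0]
holder 0.68 [364.0, 202.0, 2.0]
ear_edge 0.74 [478.0, 73.0, 53.0]
ear_edge 0.59 [484.0, 112.0, 57.0]
shim1 0.93 [434.0, -253.0, -1.0]
shim1 0.86 [561.0, -92.0, -2.0]
shim1 0.86 [334.0, 26.0, -3.0]
shim1 0.84 [540.0, -264.0, 0.0]
shim1 0.73 [793.0, -5.0, 0.0]
wedge 0.57 [440.0, -99.0, 4.0]
wedge_tip 0.81 [438.0, -49.0, 0.0]
wrench 0.76 [675.0, -204.0, 3.0]
bushing 0.91 [673.0, -2.0, -3.0]
bushing 0.39 [563.0, -94.0, -3.0]
piston 0.6 [366.0, 204.0, 2.0]
top 376.88330813969765 255.49518162281274 190.0127599527872 [492.0, -4.0, 1050.0] [[-0.03, -1.0, -0.01], [-1.0, 0.03, -0.08], [0.08, 0.0, -1.0]]
block 0.87 [487.0, 114.0, -0.0]
holder 0.69 [490.0, 118.0, 58.0]
ear_edge 0.79 [488.0, 71.0, 54.0]
shim1 0.71 [338.0, 24.0, -2.0]
shim1 0.64 [561.0, -95.0, -2.0]
shim1 0.61 [796.0, -4.0, 3.0]
shim1 0.59 [535.0, -260.0, 3.0]
wedge 0.64 [442.0, -95.0, 2.0]
wedge_tip 0.63 [442.0, -52.0, 3.0]
wedge_tip 0.51 [538.0, -259.0, 3.0]
wrench 0.78 [678.0, -202.0, -0.0]
bushing 0.57 [671.0, -0.0, 0.0]
piston 0.57 [363.0, 205.0, 0.0]
1.0
```

View pics/top.png

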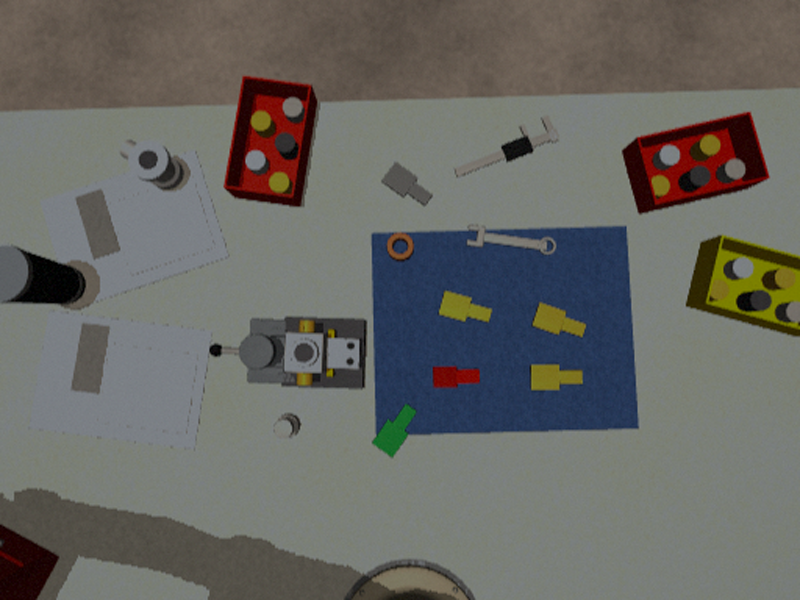

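View pics/side.png

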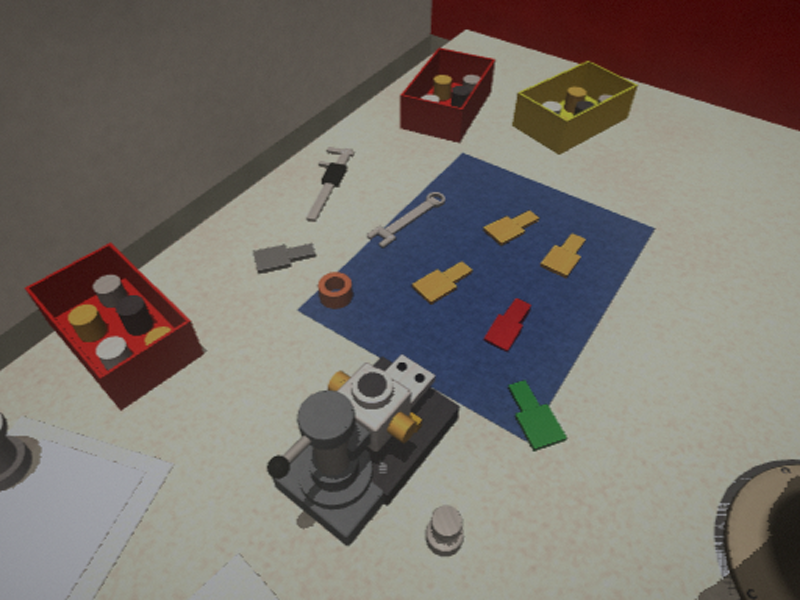

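The top view (pixels of the 800x600 copy) shows three brass shims at (466,306), (560,319) and (556,377), and the red wedge at (456,377). There are two look-alikes to leave alone: green at (394,430) and grey at (405,183). The ear is at (345,350), with its open side to the right (-y). The brass ones fit the description. Next is a closer look with the wrist camera from two places.

```bash
cat > h.py <<'E'
from cell import robot
import cv2,numpy as np
from scipy.spatial.transform import Rotation as Ro
def rv(yaw,flip=False):
    """tool down, tool x along world heading yaw (object +x)"""
    a=yaw+(np.pi if flip else 0)
    x=np.array([np.cos(a),np.sin(a),0]); z=np.array([0,0,-1.]); y=np.cross(z,x)
    return Ro.from_matrix(np.c_[x,y,z]).as_rotvec()
def ray(p,uv):
    uv=np.atleast_2d(uv).astype(float); d=np.c_[(uv[:,0]-p["cx"])/p["fx"],(uv[:,1]-p["cy"])/p["fy"]]
    if p.get("fish"):
        r=np.linalg.norm(d,axis=1)[:,None]; v=np.c_[d/np.maximum(r,1e-9)*np.sin(r),np.cos(r)]
    else: v=np.c_[d,np.ones(len(d))]
    v=v@p["R"]; return -p["R"].T@p["t"], v/np.linalg.norm(v,axis=1)[:,None]
def onplane(p,uv,z):
    c,v=ray(p,uv); return c+v*((z-c[2])/v[:,2])[:,None]
def proj(p,X):
    c=np.atleast_2d(X)@p["R"].T+p["t"]
    if p.get("fish"):
        r=np.linalg.norm(c[:,:2],axis=1); th=np.arctan2(r,c[:,2]); d=c[:,:2]/np.maximum(r,1e-9)[:,None]*th[:,None]
    else: d=c[:,:2]/c[:,2:]
    return d*[p["fx"],p["fy"]]+[p["cx"],p["cy"]]
def wrist(name=None):
    p=robot.get_image("wrist"); p["fish"]=True
    if name: cv2.imwrite(f"pics/{name}.png",cv2.resize(p["img"][:,:,::-1],(800,600),interpolation=cv2.INTER_CUBIC))
    return p
E
python3 - <<'E'
from h import *
import pickle
print(robot.current_eef_rot(),robot.current_t())
for f in (0,1):
  for X in ([500,-60,350],[560,-200,170],[480,40,200]): 
    q=robot.solve_ik(X,rv(np.pi/2,f)); print(f,None if q is None else np.round(q,2))
f=0 if robot.solve_ik([500,-60,350],rv(np.pi/2,0)) is not None else 1
q0=robot.solve_ik([500,-60,350],rv(np.pi/2,0));q1=robot.solve_ik([500,-60,350],rv(np.pi/2,1))
j=robot.current_joint_positions()
f=0 if q1 is None or (q0 is not None and abs(q0[6])<abs(q1[6])) else 1
P=[]
for i,X in enumerate([[500,-120,380],[480,-60,290]]):
    robot.move_ptp(X,rv(np.pi/2,f)); p=wrist(f"w{i}"); P.append(p)
    print(robot.current_t(),(-p["R"].T@p["t"]).round(0),p["R"].round(2).tolist(),p["fx"])
    for k in ["block","holder","ear_edge","shim1","wedge","wedge_tip"]:
        for d in robot.landmark_of(k,p): print(k,round(d["score"],2),np.round(d["centre"],1).tolist())
    p["m"]={k:[(d["score"],d["mask"]) for d in robot.regions_of(k,p)] for k in("shim1","wedge")}
pickle.dump(P,open("P.pkl","wb")); print(f,robot.current_t())
E
```

```text
[4.50445107e-01 3.10909018e+00 1.46470514e-05] 1.0
0 [-0.28  0.44  0.4   2.17 -0.3   0.58  0.34]
0 [ 0.22  0.78  0.04  2.05 -0.08  0.31  0.33]
0 [-0.25  0.68  0.07  2.3  -0.28  0.17  0.08]
1 [-0.69  0.67  1.11  2.19 -0.87  0.82 -2.14]
1 [ 0.71  0.89 -0.73  2.02  1.02  0.65  2.43]
1 [ 0.02  0.69 -0.32  2.28  0.8   0.28  2.13]
4.0917 [501. -42. 360.] [[1.0, 0.0, 0.0], [0.0, -0.96, 0.28], [0.0, -0.28, -0.96]] 297.3186396354542
ear_edge 0.85 [483.1, 70.5, 56.3]
ear_edge 0.67 [673.6, -3.5, 0.9]
shim1 0.95 [559.7, -95.6, 2.1]
shim1 0.92 [535.2, -265.3, 0.2]
shim1 0.88 [795.3, -2.8, 1.5]
shim1 0.64 [335.6, 26.0, -1.9]
shim1 0.56 [432.6, -253.6, 3.0]
wedge 0.83 [438.6, -91.4, -2.5]
wedge_tip 0.85 [442.7, -51.8, -4.2]
5.0583 [481.  17. 270.] [[1.0, 0.0, 0.0], [-0.0, -0.96, 0.28], [0.0, -0.28, -0.96]] 297.3186396354542
block 0.49 [485.7, 70.1, 55.1]
ear_edge 0.64 [484.5, 73.4, 54.3]
shim1 0.84 [435.8, -251.6, 4.7]
shim1 0.76 [563.9, -98.6, -1.8]
shim1 0.65 [533.0, -264.9, -0.1]
wedge 0.75 [441.2, -87.2, -2.0]
wedge 0.22 [674.0, -2.1, -0.3]
wedge_tip 0.66 [442.4, -53.9, -3.3]
0 5.4583
```

View pics/w0.png

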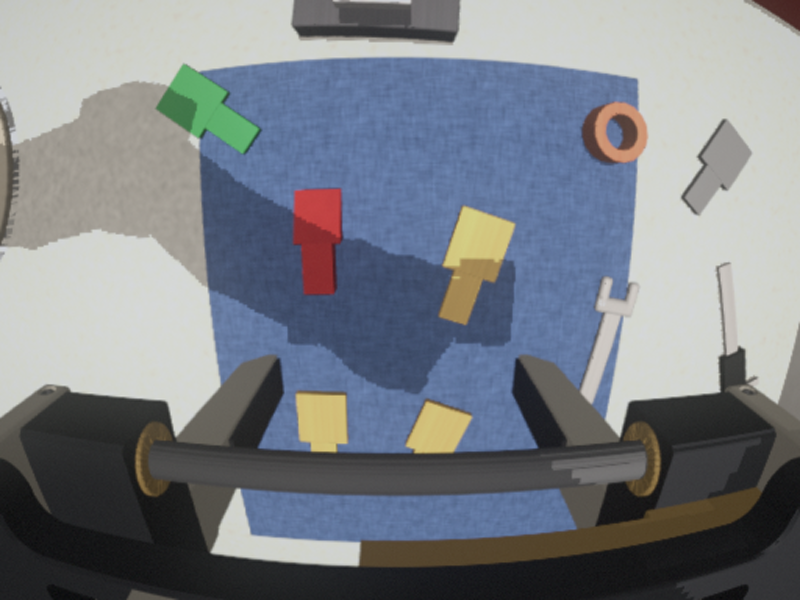

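```bash
cat > fit.py <<'E'
from h import *
import pickle
from scipy.optimize import least_squares
SH=np.array([[25,22],[25,-22],[-25,-22],[-25,-12],[-65,-12],[-65,12],[-25,12],[-25,22]],float)
WE=np.array([[40,18],[40,-18],[0,-18],[0,-12],[-40,-12],[-40,12],[0,12],[0,18]],float)
def outl(poly,x,y,th,z):
    q=np.vstack([np.linspace(a,b,20) for a,b in zip(poly,np.roll(poly,-1,0))])
    c,s=np.cos(th),np.sin(th); return np.c_[q@np.array([[c,s],[-s,c]])+[x,y],np.full(len(q),z)]
if __name__=="__main__":
    P=pickle.load(open("P.pkl","rb"))
    for i,p in enumerate(P):
        hsv=cv2.cvtColor(p["img"],cv2.COLOR_RGB2HSV)
        yel=cv2.inRange(hsv,(15,110,60),(35,255,255)); red=cv2.inRange(hsv,(0,130,50),(7,255,255))|cv2.inRange(hsv,(172,130,50),(180,255,255))
        for nm,m,poly,z0 in (("brass",yel,SH,8),("red",red,WE,18)):
            cs,_=cv2.findContours(m,cv2.RETR_EXTERNAL,cv2.CHAIN_APPROX_NONE)
            for c in cs:
                if cv2.contourArea(c)<250: continue
                w=onplane(p,c[:,0],z0 if nm=="brass" else 10); 
                if nm=="red": pass
                a=cv2.contourArea(w[:,:2].astype(np.float32)); r=cv2.minAreaRect(w[:,:2].astype(np.float32))
                print(i,nm,c[:,0].mean(0).round(0),"area mm2 %.0f"%a,np.round(w[:,:2].mean(0)),np.round(r[1]),round(r[2]))
E
python3 fit.py
```

```text
0 brass [355. 344.] area mm2 20795 [ 689. -420.] [510.  56.] 0
0 brass [ 93. 299.] area mm2 1248 [ 238. -325.] [40. 78.] 10
0 brass [413. 292.] area mm2 1623 [ 757. -311.] [ 40. 101.] 12
0 brass [299. 182.] area mm2 1293 [ 556. -129.] [55. 43.] 84
0 red [203. 152.] area mm2 2363 [440. -93.] [81. 37.] 89
1 brass [318. 343.] area mm2 14556 [ 571. -260.] [ 62. 419.] 89
1 brass [ 93. 299.] area mm2 708 [ 285. -193.] [30. 59.] 10
1 brass [412. 294.] area mm2 1100 [ 672. -186.] [30. 79.] 18
1 brass [335. 228.] area mm2 1130 [561. -96.] [62. 41.] 66
1 red [211. 226.] area mm2 2533 [440. -92.] [86. 36.] 88
```

Wrist view 1 shows the red wedge at (318,240) and a whole brass shim at (475,262). The other two brass shims, at (322,420) and (440,428), are partly behind the gripper bar. Next I'll look at the block view.

View pics/w1.png

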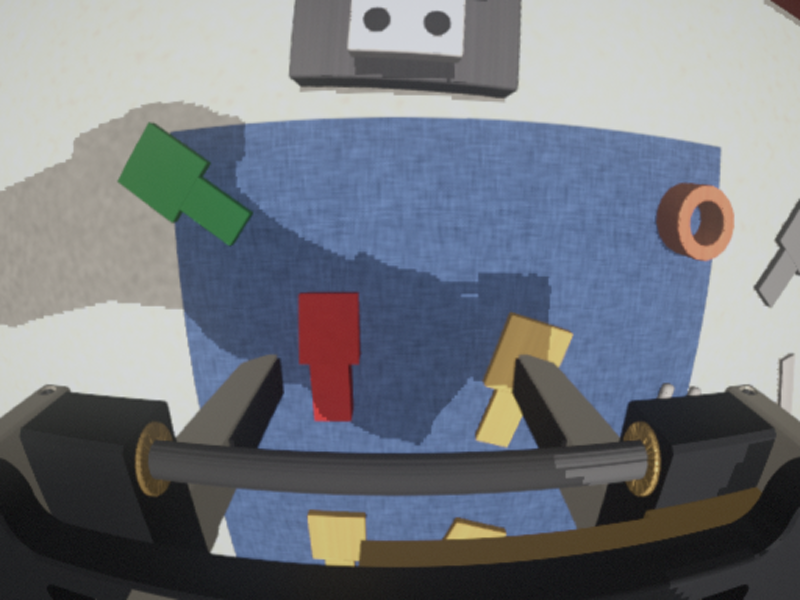

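```bash
python3 - <<'E'
from h import *
import pickle
P=pickle.load(open("P.pkl","rb"))
robot.move_ptp([490,-215,340],rv(np.pi/2)); p=wrist("w2")
p["m"]={k:[(d["score"],d["mask"]) for d in robot.regions_of(k,p)] for k in("shim1","wedge")}; P.append(p)
robot.move_ptp([485,25,300],rv(np.pi/2)); robot.grip(0.0,30)
print(robot.current_t())
for n in ("side","top"):
    p=robot.get_image(n); P.append(p)
    p["m"]={k:[(d["score"],d["mask"]) for d in robot.regions_of(k,p)] for k in("shim1","wedge")}
pickle.dump(P,open("P.pkl","wb"))
# masks -> world at top height
for i,p in enumerate(P):
  for k in p["m"]:
    for s,m in p["m"][k]:
      ys,xs=np.nonzero(m); w=onplane(p,[[xs.mean(),ys.mean()]],8)[0]; print(i,k,round(s,2),m.sum(),int(xs.mean()),int(ys.mean()),w.round(0)[:2])
E
```

```text
8.7083
0 shim1 0.96 1837 130 69 [350.  14.]
0 shim1 0.91 1034 279 273 [ 536. -259.]
0 shim1 0.88 1986 302 165 [ 560. -109.]
0 shim1 0.73 1321 458 105 [784. -17.]
0 shim1 0.63 1145 206 267 [ 436. -250.]
0 wedge 0.96 1706 203 151 [440. -92.]
1 shim1 0.92 970 499 166 [769. -27.]
1 shim1 0.9 2187 330 237 [ 557. -105.]
1 shim1 0.88 1096 215 342 [ 435. -246.]
1 shim1 0.79 3205 115 118 [351.  14.]
1 shim1 0.57 351 302 338 [ 539. -241.]
1 wedge 0.76 2745 211 223 [440. -90.]
2 shim1 0.92 2289 205 220 [ 435. -261.]
2 shim1 0.78 401 143 4 [370. -12.]
2 shim1 0.76 2222 290 230 [ 533. -272.]
2 shim1 0.65 1285 480 37 [782. -20.]
2 shim1 0.57 2852 319 86 [ 559. -112.]
2 wedge 0.91 2166 205 68 [440. -93.]
3 shim1 0.77 408 360 164 [ 432. -258.]
3 shim1 0.76 789 342 267 [342.  19.]
3 shim1 0.71 353 328 144 [ 526. -277.]
3 shim1 0.61 483 180 163 [782. -15.]
3 shim1 0.58 42 268 183 [576. -82.]
3 wedge 0.88 511 325 208 [436. -91.]
4 shim1 0.81 416 296 197 [ 557. -111.]
4 shim1 0.73 437 353 241 [ 432. -263.]
4 shim1 0.7 440 355 205 [ 530. -273.]
4 shim1 0.56 122 255 278 [339.   7.]
```

Wrist view 2 shows the block's front edge from (290,80) to (518,95) and the white ear's front top edge from (349,52) to (464,58), both slightly turned. The wedge is at (330,355) and shim A at (525,380). Now I'll fit the poses from the masks and probe the ear top for its exact height.

```bash
cat > fit2.py <<'E'
from fit import *
from scipy.optimize import minimize
P=pickle.load(open("P.pkl","rb"))
def sil(p,kind,v):
    x,y,th,z=v; im=np.zeros((384*3,512*3),np.uint8)
    c,s=np.cos(th),np.sin(th); R=np.array([[c,s],[-s,c]])
    poly=SH if kind=="shim1" else WE
    if kind=="shim1": boxes=[((-25,25),22,8,8),((-65,-25),12,8,8)]
    else: boxes=[((0,40),18,18,5),((-40,0),12,18,18)]
    for (a,b),h,ta,tb in boxes:
        X=np.array([[xx,yy,zz] for xx,t in((a,ta),(b,tb)) for yy in(-h,h) for zz in(0,t)],float)
        X=np.c_[X[:,:2]@R+[x,y],X[:,2]+z]
        hull=cv2.convexHull(((proj(p,X)+.5)*3).astype(np.float32)); cv2.fillConvexPoly(im,(hull*16).astype(np.int32),1,shift=4)
    return cv2.resize(im.astype(np.float32),(512,384),interpolation=cv2.INTER_AREA)
def pick(i,k,xy):
    p=P[i]; best=None
    for s,m in p["m"][k]:
        ys,xs=np.nonzero(m); w=onplane(p,[[xs.mean(),ys.mean()]],5)[0,:2]; d=np.hypot(*(w-xy))
        if d<30 and (best is None or d<best[0]): best=(d,m)
    return None if best is None else best[1].astype(np.float32)
def fit(k,xy,views,z=True):
    vm=[(P[i],pick(i,k,xy)) for i in views]; vm=[a for a in vm if a[1] is not None]
    def cost(v,full=False):
        o=[]
        for p,m in vm: s=sil(p,k,v); o.append(1-np.minimum(s,m).sum()/np.maximum(s,m).sum())
        return o if full else sum(o)
    best=None
    for th0 in (1.2,1.57,1.95):
        x0=np.array([*xy,th0,0.])
        r=minimize(cost,x0,method="Nelder-Mead",options=dict(initial_simplex=np.vstack([x0]+[x0+d for d in np.diag([8,8,.2,5])]),xatol=.02,fatol=1e-4))
        if best is None or r.fun<best.fun: best=r
    print(k,best.x.round(3),len(vm),np.round(cost(best.x,True),3))
fit("shim1",(560,-100),[0,2,4]); fit("shim1",(434,-255),[2,3,4]); fit("shim1",(533,-266),[2,3,4]); fit("wedge",(440,-92),[0,1,2,3])
p=P[1]; k=512/800
b=onplane(p,np.array([[293,80],[517,93]])*k,30); print("block edge",b.round(1))
e=onplane(p,np.array([[349,52],[464,58]])*k,68); print("ear top edge",e.round(1))
E
python3 fit2.py
python3 - <<'E'
from h import *
robot.move_straight([486,82,186+78],None,250)
z=78; f0=robot.current_wrist_force()
while z>60:
    z-=1; robot.move_straight([486,82,186+z],None,30); f=robot.current_wrist_force()-f0
    if f[2]>2: break
print("contact tip z",robot.current_tcp_pos()[2]-186,z,f.round(1),robot.current_t())
robot.move_straight([486,82,186+85],None,150)
robot.grip(1.0); print(robot.current_t(),robot.current_wrist_force().round(2))
E
```

```text
shim1 [563.561 -97.306   1.266   1.379] 3 [0.092 0.047 0.116]
shim1 [ 433.869 -250.786    1.544   -2.184] 3 [0.05  0.133 0.085]
shim1 [ 536.019 -261.678    1.218    1.821] 3 [0.099 0.212 0.093]
wedge [439.292 -95.195   1.57   -4.408] 4 [0.058 0.042 0.058 0.14 ]
block edge [[427.8  66.1  30. ]
 [543.4  59.7  30. ]]
ear top edge [[460.7  69.9  68. ]
 [510.1  67.5  68. ]]
contact tip z 69.33962493600194 69 [-2.4 -0.6  6.3] 11.675
13.4083 [ 0.39  0.61 -0.05]
```

The gap is about 25.5 mm (ear top touched at about 69.5, less 14 and 30), so two shims leave roughly 9.5 mm for the wedge. I'll start with shim A, the brass one at (475,262) in wrist view 1. The green and grey plates are excluded by colour, and the viewed picture already shows A enlarged.

```bash
cat > act.py <<'E'
from h import *
O=np.array([488.,113.2]); YB=1.519; U=np.array([np.cos(YB),np.sin(YB)])
def bl(x,z): return [*(O+U*x),z+186]          # fingertip z, block-frame x
def st(): return f"t={robot.current_t():.2f} w={robot.current_width()*93:.1f} F={np.round(robot.current_wrist_force(),1)}"
def bx(): return (robot.current_tcp_pos()[:2]-O)@U
def pick(xy,th,off,tipz,force):
    g=np.array(xy)+off*np.array([np.cos(th),np.sin(th)]); a=rv(th)
    robot.move_ptp([*g,186+tipz+45],a)
    robot.grip(.5) if robot.current_width()>.9 else None
    robot.move_straight([*g,186+tipz],a,150)
    robot.grip(0.,force); print("gripped",st())
    robot.move_straight([*g,186+tipz+75],a,200)
def push(x,z,xmax,F,step=1.):
    f0=robot.current_wrist_force()
    while x<xmax:
        x+=step; robot.move_straight(bl(x,z),rv(YB),40); f=(robot.current_wrist_force()-f0)[:2]@U
        if f<-F: break
    print("push: cmd",round(x,1),"act",round(bx(),2),"f",round(f,1),st()); return x
def shim(xy,th,base):
    pick(xy,th,-45,1.5,40)
    robot.move_straight(bl(-145,base+20),rv(YB),220)
    robot.move_straight(bl(-140,base+4),rv(YB),150)
    robot.move_straight(bl(-77,base+4),rv(YB),120)
    robot.move_straight(bl(-77,base+1.2),rv(YB),60); print("down",st())
    x=push(-77,base+1.2,-60,10)
    return x
E
python3 - <<'E'
from act import *
shim((563.,-98.),1.266,30)
p=wrist("s1"); p=robot.get_image("side"); cv2.imwrite("pics/s1s.png",cv2.resize(p["img"][200:350,180:330,::-1],(600,600),interpolation=cv2.INTER_CUBIC))
E
```

```text
gripped t=16.20 w=23.2 F=[ 0.6 -0.1 -0.7]
down t=18.66 w=23.3 F=[ 1.2 -1.2  0.9]
push: cmd -67.0 act -68.8 f -10.2 t=21.16 w=23.4 F=[ -1.9 -11.3   4.3]
```

```bash
python3 - <<'E'
from act import *
robot.grip(.4); print(st())
robot.move_straight(bl(-69,75),rv(YB),200)
robot.move_straight(bl(-140,110),rv(YB),250)
p=wrist("s2"); P2=p
import pickle; pickle.dump(p,open("p2.pkl","wb"))
a=p["img"][:200,130:400,::-1]; cv2.imwrite("pics/s2c.png",cv2.resize(a,(800,593),interpolation=cv2.INTER_CUBIC))
for k in("shim1","wedge"):
  for d in robot.landmark_of(k,p): print(k,round(d["score"],2),d["centre"].round(1) if hasattr(d["centre"],"round") else d["centre"])
print(st())
E
```

```text
t=21.75 w=37.3 F=[-0.2  0.5 -1. ]
shim1 0.88 [334.2, 25.8, 1.2]
shim1 0.6 [794.6, -5.0, 2.4]
wedge 0.56 [438.4, -91.5, -1.8]
t=22.73 w=37.1 F=[-0.3  1.3 -0.1]
```

View pics/s2c.png

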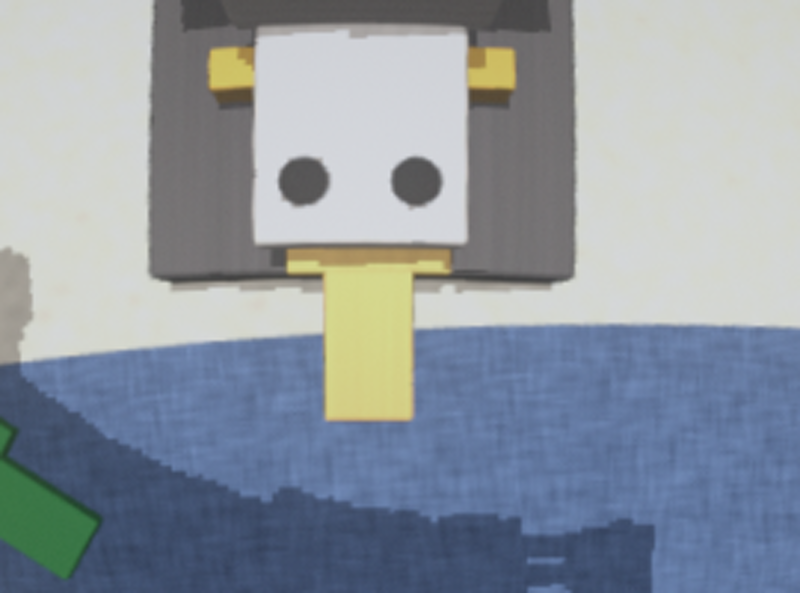

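The crop shows the first shim lying straight under the ear: tab at (369,345), plate rear edge at about (369,270), level with the block's front edge. Its tail is in line with the stop. Second shim next: B, the brass one at (556,377) in the top view.

```bash
python3 - <<'E'
from act import *
shim((433.5,-252.),1.55,38)
robot.grip(.4); print(st())
robot.move_straight(bl(-69,85),rv(YB),200)
robot.move_straight(bl(-140,110),rv(YB),250)
p=wrist("s3")
a=p["img"][:200,130:400,::-1]; cv2.imwrite("pics/s3c.png",cv2.resize(a,(800,593),interpolation=cv2.INTER_CUBIC))
p=robot.get_image("side"); cv2.imwrite("pics/s3s.png",cv2.resize(p["img"][200:350,180:330,::-1],(600,600),interpolation=cv2.INTER_CUBIC))
print(st())
E
```

```text
gripped t=24.67 w=23.6 F=[0.1 1.  2. ]
down t=27.75 w=23.3 F=[ 0.7 -2.1  3.2]
push: cmd -66.0 act -68.28 f -11.3 t=30.50 w=23.3 F=[ -2.  -13.3   6.2]
t=30.99 w=37.3 F=[ 1.  -0.7  0.4]
t=31.93 w=37.3 F=[ 0.1 -0.4 -0.5]
```

View pics/s3c.png

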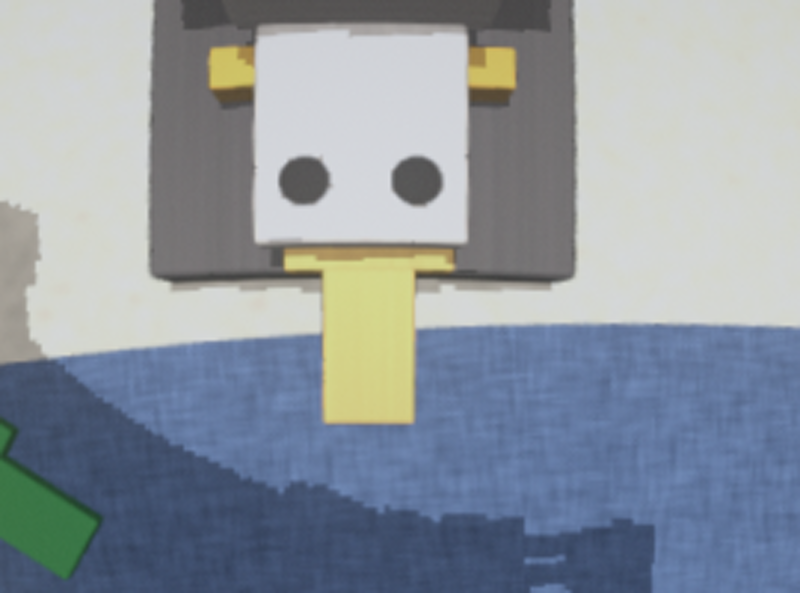

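Both shims are stacked in line: tab at (368,345), plate rear edge at (369,262), straight. Now the wedge.

```bash
python3 - <<'E'
from act import *
p=robot.get_image("side"); cv2.imwrite("pics/before.png",p["img"][:,:,::-1])
pick((440.,-93.),1.57,-20,2.5,60)
robot.move_straight(bl(-135,65),rv(YB),220)
robot.move_straight(bl(-125,50.5),rv(YB),150)
robot.move_straight(bl(-106,50.5),rv(YB),100)
robot.move_straight(bl(-106,48.),rv(YB),60); print("down",st(),robot.current_tcp_pos()[2]-186)
f0=robot.current_wrist_force(); x=-106
while x<-78:
    x+=1.; robot.move_straight(bl(x,48.),rv(YB),40); f=(robot.current_wrist_force()-f0)
    print(x,round(bx(),2),"fu",round(f[:2]@U,1),"fz",round(f[2],1))
    if f[:2]@U<-7: break
print(st(),robot.current_tcp_pos()[2]-186)
p=robot.get_image("side"); cv2.imwrite("pics/after.png",p["img"][:,:,::-1])
a=p["img"][210:310,190:320,::-1]; cv2.imwrite("pics/j.png",cv2.resize(a,(780,600),interpolation=cv2.INTER_CUBIC))
E
```

```text
gripped t=33.37 w=23.6 F=[-0.1  0.7  7.4]
down t=35.36 w=23.5 F=[ 0.6 -1.3  5.7] 48.30783483383357
-105.0 -106.14 fu -0.5 fz 1.1
-104.0 -105.29 fu -1.9 fz 0.0
-103.0 -104.33 fu -2.6 fz 1.8
-102.0 -103.35 fu -1.9 fz 1.3
-101.0 -102.39 fu -2.1 fz 1.4
-100.0 -101.39 fu -1.9 fz 0.8
-99.0 -100.4 fu -2.2 fz 1.7
-98.0 -99.43 fu -2.1 fz 1.2
-97.0 -98.47 fu -2.6 fz 1.3
-96.0 -97.49 fu -2.5 fz 1.3
-95.0 -96.52 fu -2.1 fz 2.0
-94.0 -95.54 fu -3.1 fz 2.2
-93.0 -94.57 fu -2.8 fz 1.7
-92.0 -93.59 fu -2.5 fz 2.9
-91.0 -92.62 fu -2.8 fz 2.3
-90.0 -91.67 fu -3.4 fz 3.7
-89.0 -90.68 fu -3.6 fz 3.8
-88.0 -89.73 fu -4.0 fz 3.8
-87.0 -88.98 fu -4.2 fz 4.0
-86.0 -88.51 fu -7.4 fz 5.0
t=40.36 w=23.4 F=[-0.6 -8.7 10.8] 48.761148628493316
```

View pics/j.png

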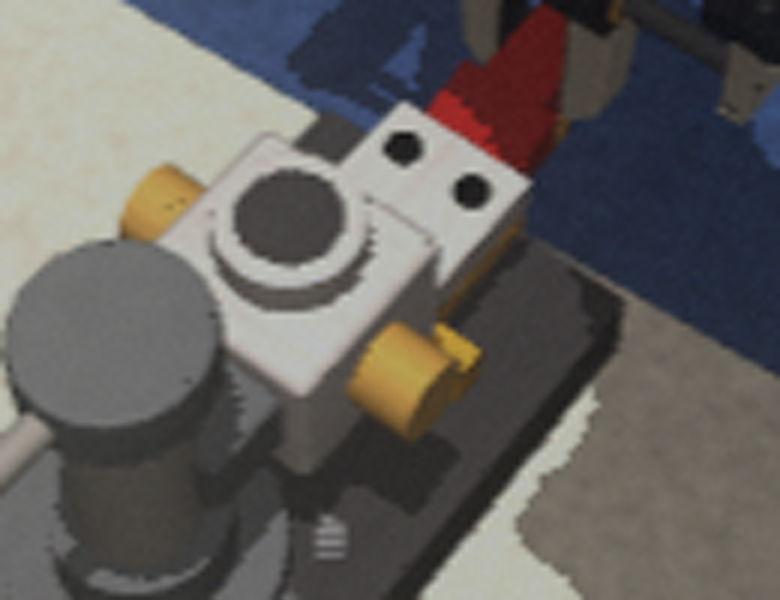

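```bash
python3 - <<'E'
from act import *
for z in (48.6,49.2,49.8):
    robot.move_straight(bl(-86,z),rv(YB),20); print(z,round(robot.current_tcp_pos()[2]-186,2),round(bx(),2),st())
    if robot.current_wrist_force()[2]<1: break
E
```

```text
48.6 49.11 -88.32 t=40.66 w=23.5 F=[-0.1 -7.1  5.7]
49.2 49.4 -87.96 t=40.91 w=23.7 F=[ 1.2 -5.2 -0.8]
```

The side crop shows the wedge (500,100) under the ear edge and the brass stack edge below the ear. The tool no longer presses down, so I'll push on to a firm jam.

```bash
python3 - <<'E'
from act import *
x=-86
while x<-80:
    x+=.5; robot.move_straight(bl(x,49.0),rv(YB),20); f=robot.current_wrist_force(); fu=f[:2]@U
    print(x,round(bx(),2),"fu",round(fu,1),"fz",round(f[2],1),round(robot.current_tcp_pos()[2]-186,2))
    if fu<-13 or bx()>-85.5: break
robot.sleep(.3); print(st(),bx())
a=cv2.cvtColor(cv2.imread("pics/before.png"),cv2.COLOR_BGR2GRAY); p=robot.get_image("side")
b=cv2.cvtColor(p["img"],cv2.COLOR_RGB2GRAY)
# housing patch shift (free of arm): boss and housing top
T=a[236:290,212:262]; r=cv2.matchTemplate(b[226:300,202:272],T,cv2.TM_CCOEFF_NORMED); _,s,_,m=cv2.minMaxLoc(r)
def sub(c0,c1,c2): return .5*(c0-c2)/(c0-2*c1+c2)
i,j=m[1],m[0]; print("shift px",j-10+sub(*r[i,j-1:j+2]),i-10+sub(*r[i-1:i+2,j]),s)
h=np.array([[489,125,110.],[489,125,113]]); print("3mm lift px",np.diff(proj(p,h),axis=0))
w=wrist(); cv2.imwrite("pics/f.png",cv2.resize(p["img"][170:320,190:390,::-1],(800,600),interpolation=cv2.INTER_CUBIC))
E
```

```text
-85.5 -87.67 fu -7.1 fz 1.7 49.25
-85.0 -87.32 fu -7.3 fz 1.6 49.28
-84.5 -86.94 fu -7.4 fz 2.5 49.27
-84.0 -86.59 fu -8.0 fz 1.7 49.27
-83.5 -86.23 fu -8.4 fz 2.0 49.29
-83.0 -85.84 fu -9.7 fz 2.6 49.27
-82.5 -85.48 fu -10.2 fz 2.2 49.27
t=42.96 w=23.4 F=[ -0.  -11.    2.5] -85.48128146248516
shift px -0.039552435 -0.20368612 0.9897036552429199
3mm lift px [[-0.01815872 -1.01312198]]
```

View pics/f.png

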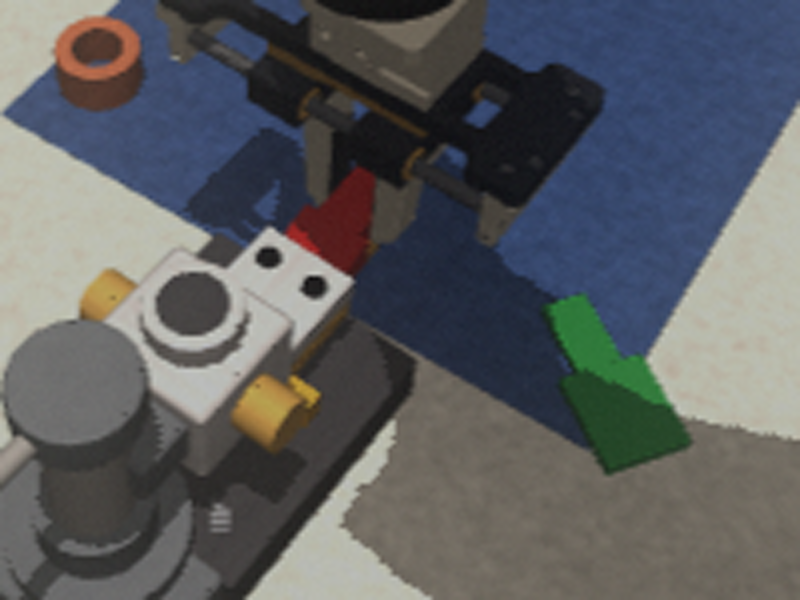

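The picture shows the wedge at (335,225) held and jammed under the ear, and the bushing and green plate where they were. The lift is about 1 mm with 11 N of push. I'll nudge it slightly firmer and hand in.

```bash
python3 - <<'E'
from act import *
robot.move_straight(bl(-81.2,49.0),rv(YB),20); robot.sleep(.3); print(st(),round(bx(),2))
robot.sign_off()
E
```

```text
t=43.61 w=23.8 F=[ -0.2 -11.8   2. ] -84.33
the job is handed in; nothing more can be done
```

I handed the job in at 43.6 s with two brass shims stacked against the stop and the red wedge jammed on top, still gripped and pressed in with about 12 N; the ear is lifted an estimated 1 to 1.5 mm (not measured directly), and the third shim is left on the bench.

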